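# Dock the curing light in its keyed charging ring

### The job

Put the cordless curing light (white, with the orange shield) on its charging stand: lift it out of the drying rack, let it down handle-first through the ring of the stand, turn it with light pressure until the two lugs under its head drop into the slots of the ring, then press it down until the head sits flat on the ring and the contact below is fully pushed in, and let go. Never force it: never press it on the stand with more than about 40 N, keep it upright, and leave the polisher in the rack and the other things about where they are.

Things in the scene. Friction and masses are not known exactly. Their poses are not given: they have to be found in the camera images.
- light: Head of the curing light (0.2-0.3 kg). Origin: centre of the flat underside of its 50 mm skirt; z up, x towards light guide. Grip block above: 28 (x) by 24 (y) mm, 10-58 mm up; take it across y. Guide and orange shield stand out to x = 75, up to 76 mm high. Below hangs the round handle, 24 mm thick, 92 long, end bevelled to 13 mm over its last 8 mm.
- light_key (a point): Point on the light's axis 14 mm under the skirt: lower ends of the two lugs on opposite sides of the handle (6 mm wide, 36 mm across, reaching up to the skirt). Axes are the HEAD's: the handle turns stiffly in the head (slips at 0.15 N m) and its lugs may stand up to 49 degrees either way off the head's x axis. That angle is not reported and must be found by feel.
- dock: White charging stand, fixed, 122 x 92 mm foot, pillar at its +x side, 115 mm high. Origin: on the table under the ring's centre; z up. Its ring has a dark teal insert with two slots, at +x and -x.
- dock_ring (a point): Centre of the ring at its top face, 115 mm over the table; axes as the stand's. Bore 27 mm with 1.5 mm bevel, 22 mm deep, outside 61 mm; slots along +x and -x, 8 mm wide, 39 mm end to end, open at the top and right through. With the lugs on the face the skirt stands 14 mm above it; in the slots about 6 mm above it on the contact; pressed home 0.
- dock_contact (a joint): Sliding contact under the ring, travel in m: 0 up, 0.006 fully down. Stiff: takes about 6 N to push, so the light's own weight does not, and stays where it is left. Handle end meets it 6 mm before home.
- rack: Steel drying rack, fixed, 60 (x) by 210 (y) by 124 mm high. Origin: on the table under its centre. Two 41 mm round holes in its top plate at y = -55 and +55 mm; the light hangs in one of them by its skirt, the polisher in the other.
- polisher: Bystander: grey metal polishing handpiece with a blue band, hanging in the rack's other hole. Origin: underside of its 50 mm skirt; 46 mm high above it, 84 mm below. Loose.
- tub: Bystander: round yellow tub with lid, 89 mm across, 52 mm high; origin centre of its underside. Loose.
- roll_carton: Bystander: white and blue carton 60 x 101 x 56 mm; origin centre of its underside. Loose.
- pouch: Bystander: flat green pouch 165 x 96 x 18 mm; origin centre of its underside. Loose.
- magnifier_lamp: Black magnifier lamp of the room, fixed: keep clear. Origin at x 0.729, y -0.154, z 0.404 m. Its head hangs 0.40-0.57 m over the table at x 0.50-0.65, y 0.17-0.31; its arm runs 0.55-0.64 m high from there to x 0.74, y -0.08.

How it is judged:
By the outcome, as a careful person would: the job done as asked, in the order asked, and still so for the second after the job is handed in, with the robot touching nothing.
It also fails if it takes over 67 s, if anything falls off the work surface, if the arm or the gripper's body presses on something with over 40 N, if the wrist force passes 120 N, or if a joint passes its speed limit or range.

### The arm

A 6-joint arm with a two-finger parallel gripper is mounted at the origin on a cart in front of the work surface, level with it; the furniture and walls round the work are solid. World frame = base frame: x ahead of the robot, y to its left, z up, the work surface at z = 0. Lengths are in m, angles in degrees, forces in N, time in s.
With the tool pointing down it reaches from about 0.325 to 0.775 m from the base axis. Payload 5.5 kg.
Tool frame: the origin (TCP) lies on the centre line of the jaws, within the pads' length; the fingertips stand 22 mm ahead of it and the grasp point (between the pads) lies 3 mm ahead of it; z points along the fingers, y is the line along which they close (so a half turn about z gives the same grasp; the last joint's range is limited). The gripper opens to 85 mm and grips with 20 to 120 N. Pads are 22 mm wide; open, the fingers measure 114 mm over their backs; the gripper's body (76 mm by 85 mm) begins 54 mm behind the grasp point. The pads swing forward as they close: fully open they stand 13 mm farther back than shut.
Start: joints at [66.308, 5.22, 70.514, -0, 104.267, -3.249], TCP at [0.21, 0.562, 0.253] pointing down, gripper open.
Joint ranges: [-164.24, 164.24], [-49.07, 125.15], [9.68, 141.18], [-86.29, 266.29], [3.28, 154.24], [-151.56, 151.56]. Speed limits (degrees/s): [147.25, 147.25, 172.46, 180, 180, 180].

### API

Orientations are given as a 3x3 rotation matrix whose columns are the frame's x, y, z axes.
In Python, from bench import * gives the robot as it stands. Calls block until the motion is done:
- move_pose(position, orientation): joint-space move of the TCP to a pose.
- move_straight(position, orientation=None, v=0.15, threshold=None): straight line of the TCP; orientation=None keeps the orientation; v is the mean speed in m/s. With threshold (N) it stops when the force on the tool has changed by that much, and returns True; else False.
- set_joints(angles): joint-space move.
- grip(opening, newtons=None): opening from 0.0 (shut) to 1.0 (fully open); newtons is the grip in N (None keeps the last); returns when the fingers have stopped.
- sleep(seconds).
- inverse_kinematics(position, orientation): joint angles nearest the present ones, or None.
- read_state(): the state.
- get_image(name): name is "scene" or "side" or "wrist"; returns a dict with "pixels" (420x560x3 uint8, red, green, blue), "range_z" (420x560 float32, m along the optical axis (not along the pixel's ray), 0 where there is no reading), "fovy" (degrees; the focal length in pixels is half the picture's height over the tangent of half this angle, whatever the lens; pixels are square), "cx", "cy" (the principal point, pixels), "rvec" (rotation vector, rad) and "tvec" (3), from world to camera coordinates, as OpenCV has them. Camera axes: x right, y down, z forward; pixel columns grow to the right and rows downward; lengths in m; the calibration is good to about 2 mm. A picture is of the moment at which its call begins.
A pose or a line that the arm cannot do raises PlanningError and nothing moves.
- close_job(): hands the job in; it is judged then, once.
The state is a dict: "t": time; "joint_pos": joint angles; "qd": joint speeds; "joint_torque": joint torques, N m; "ee_pos": TCP position; "ee_rot": TCP orientation; "wrist_force": force on the tool from outside, world axes, zero at the start; "moment": the same for the moment, N m; "gripper_width": opening from 0.0 (shut) to 1.0 (fully open); "gripper_force": force on a finger pad.
Only numpy, scipy, OpenCV 4.12 (cv2) and the standard library are available. Lean on these libraries where they do the work, as an engineer would, in place of code of your own. Each camera call takes 0.05 s, during which the arm holds its last target. There are 200 camera calls.

## Working session

There is one attempt and no reset: what is moved stays moved. The work goes in short steps, each a Python script; the robot and the scene stay as the last script left them, time stands still between calls to the robot, and variables do not carry over. Pictures are saved under pics/ and viewed, at most 10 in all, crops included, and the job is handed in when it is done.

```bash
mkdir -p pics
cat > h.py <<'E'
from bench import *
import numpy as np, cv2
def snap(n,f):
    im=get_image(n); cv2.imwrite(f'pics/{f}.png',cv2.cvtColor(im['pixels'],cv2.COLOR_RGB2BGR)); np.savez(f'pics/{f}.npz',**im); return im
def cloud(im):
    h,w=im['range_z'].shape; f=h/2/np.tan(np.radians(im['fovy'])/2)
    v,u=np.mgrid[:h,:w]; z=im['range_z']
    p=np.stack([(u-im['cx'])/f*z,(v-im['cy'])/f*z,z],-1)
    R=cv2.Rodrigues(np.array(im['rvec'],float))[0]
    return (p-np.array(im['tvec']).ravel())@R
E
python3 - <<'E'
from h import *
a=snap('scene','s1');b=snap('side','d1')
cv2.imwrite('pics/both.png',cv2.resize(np.hstack([cv2.imread('pics/s1.png'),cv2.imread('pics/d1.png')]),(800,300)))
s=read_state();print(s)
for im in(a,b):
  R=cv2.Rodrigues(np.array(im['rvec'],float))[0];print(-R.T@np.array(im['tvec']).ravel(),R[2],im['fovy'])
E
```

```text
{'t': 0.1, 'joint_pos': array([ 6.63065362e+01,  5.26084661e+00,  7.05776093e+01, -4.74382462e-04,
        1.04266205e+02, -3.24888446e+00]), 'qd': array([ 0.01256827, -0.01693857, -0.31502943,  0.0513833 , -0.04637086,
       -0.00368996]), 'joint_torque': array([ 2.05678109e-03, -4.60217857e+01, -4.19218755e+01, -6.56934731e-05,
        1.05517029e-02,  6.75572707e-06]), 'ee_pos': array([0.20949841, 0.5620024 , 0.25221654]), 'ee_rot': array([[-9.37009752e-01,  3.49302442e-01, -7.26687950e-04],
       [ 3.49303184e-01,  9.37008259e-01, -1.67592310e-03],
       [ 9.55085812e-05, -1.82419070e-03, -9.99998332e-01]]), 'wrist_force': array([-0.01967972,  0.06933678,  0.21506722]), 'moment': array([-0.00174997, -0.01479937, -0.0317792 ]), 'gripper_force': 0.0, 'gripper_width': 0.9984159407815817}
[-0.03487673 -0.73535808  1.37048672] [ 0.39832183  0.54302223 -0.73923377] 42.24571077558395
[ 0.0820457  -0.9778997   1.13673377] [ 0.35711419  0.71141871 -0.60527091] 44.89501795124352
```

View pics/s1.png

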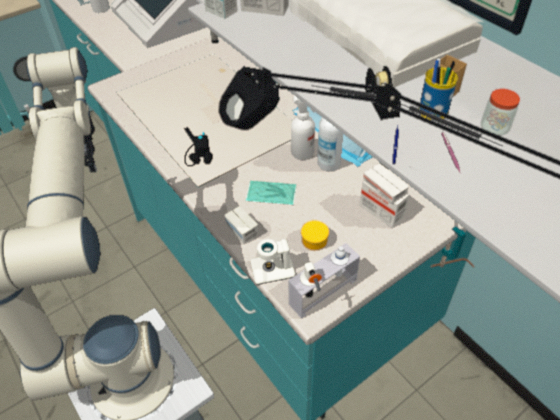

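View pics/d1.png

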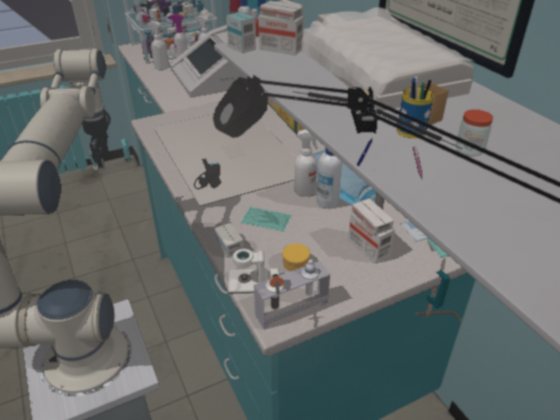

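The scene shows the dock ring at about (267,248), the light with its orange shield at (312,275), the polisher at (341,254), the tub at (315,235), the carton at (240,224) and the pouch at (272,192). I'll enlarge this area and get the positions from depth.

Run:
```python
from h import *
a=dict(np.load('pics/s1.npz'));P=cloud(a)
c=cv2.imread('pics/s1.png')[205:320,215:370];cv2.imwrite('pics/c1.png',cv2.resize(c,(775,575),interpolation=cv2.INTER_CUBIC))
hsv=cv2.cvtColor(a['pixels'],cv2.COLOR_RGB2HSV)
Z=P[...,2]; roi=np.zeros(Z.shape,bool);roi[205:320,215:370]=1
def st(n,m):
    q=P[m&roi]; print(n,len(q),q.mean(0).round(4),q.min(0).round(3),q.max(0).round(3)) if len(q) else print(n,0)
for n,(u,v) in dict(ring=(267,248),light=(312,275),pol=(341,254),tub=(315,232),carton=(238,220),tab=(285,215)).items(): print(n,P[v,u].round(3))
st('orange',(hsv[...,0]<12)&(hsv[...,1]>150)&(hsv[...,2]>120))
st('top115',(abs(Z-.115)<.004)&(P[...,0]<.55))
q=P[roi];q=q[abs(q[:,2]-.124)<.004];print(len(q));print(cv2.minAreaRect((q[:,:2]*1000).astype(np.float32)))
q=P[roi];q=q[abs(q[:,2]-.115)<.003];print(len(q));print(np.c_[q[::4]].round(3)[:40].tolist())
```

```text
ring [0.49  0.074 0.09 ]
light [ 0.493 -0.127  0.181]
pol [ 0.611 -0.11   0.156]
tub [0.661 0.059 0.048]
carton [0.498 0.244 0.051]
tab [0.651 0.2   0.005]
orange 24 [ 0.4944 -0.1368  0.1801] [ 0.476 -0.148  0.121] [ 0.535 -0.103  0.198]
top115 301 [0.4902 0.0322 0.1146] [ 0.449 -0.13   0.111] [0.549 0.088 0.119]
817
((561.0491943359375, -27.943634033203125), (212.81463623046875, 211.05128479003906), 88.8084716796875)
242
[[0.537, 0.053, 0.117], [0.502, 0.079, 0.112], [0.535, 0.05, 0.117], [0.492, 0.081, 0.114], [0.507, 0.066, 0.117], [0.537, 0.048, 0.113], [0.487, 0.078, 0.116], [0.496, 0.071, 0.116], [0.523, 0.054, 0.113], [0.533, 0.043, 0.115], [0.485, 0.075, 0.116], [0.496, 0.067, 0.116], [0.507, 0.057, 0.117], [0.523, 0.044, 0.117], [0.47, 0.084, 0.115], [0.481, 0.075, 0.115], [0.502, 0.06, 0.113], [0.522, 0.043, 0.115], [0.535, 0.035, 0.113], [0.479, 0.073, 0.114], [0.507, 0.052, 0.112], [0.662, -0.073, 0.117], [0.468, 0.077, 0.113], [0.498, 0.055, 0.112], [0.514, 0.042, 0.112], [0.526, 0.029, 0.116], [0.464, 0.076, 0.114], [0.504, 0.043, 0.115], [0.462, 0.073, 0.114], [0.496, 0.046, 0.114], [0.517, 0.027, 0.116], [0.458, 0.068, 0.117], [0.495, 0.041, 0.115], [0.519, 0.025, 0.113], [0.461, 0.062, 0.116], [0.512, 0.025, 0.113], [0.52, 0.016, 0.116], [0.459, 0.059, 0.117], [0.478, 0.046, 0.115], [0.493, 0.033, 0.115]]
```

View pics/c1.png

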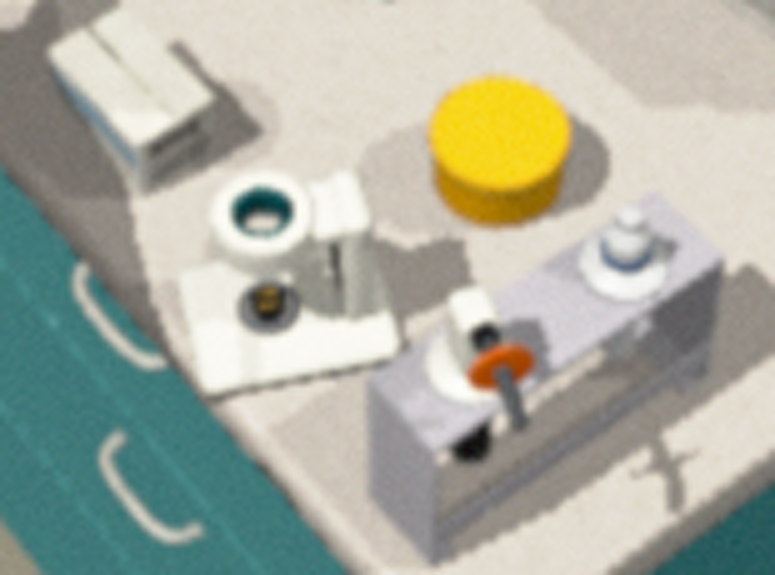

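Run:
```python
from h import *
R0=read_state()['ee_rot']
D=lambda d:np.c_[[np.cos(d),np.sin(d),0],[np.sin(d),-np.cos(d),0],[0,0,-1]]
print(np.degrees(np.arctan2(R0[1,0],R0[0,0])))
move_pose([.15,.38,.30],R0)
t=np.radians(159-69)
move_pose([.43,-.03,.36],D(np.radians(159-70)))
im=snap('wrist','w1')
s=read_state();print(s['t'],s['joint_pos'].round(1),s['ee_pos'].round(4),s['ee_rot'].round(3).tolist())
R=cv2.Rodrigues(np.array(im['rvec'],float))[0];print(-R.T@np.array(im['tvec']).ravel(),R[2],im['fovy'])
```

```text
159.55529921514673
2.775 [ -8.4 -17.5  80.6   0.  116.9  -7.5] [ 0.4301 -0.0292  0.3599] [[0.016, 1.0, -0.0], [1.0, -0.016, 0.0], [0.0, -0.0, -1.0]]
[0.43212821 0.05263041 0.48121796] [-0.00517926 -0.31728865 -0.94831487] 58.03779484412095
```

View pics/w1.png

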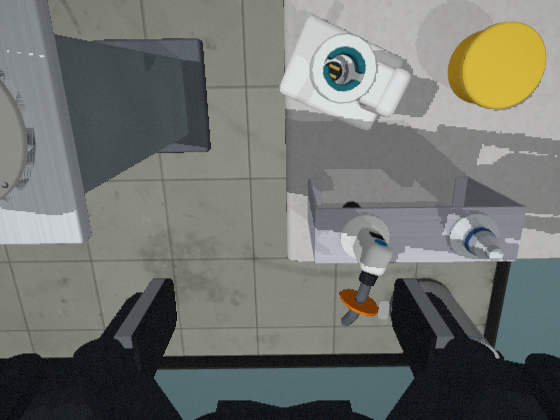

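The wrist view shows the ring at about (345,68) with its pillar towards (385,90), and the light's block at (373,250) with the guide and shield at (358,303). The polisher is at (475,237).

Run:
```python
from h import *
im=dict(np.load('pics/w1.npz'));P=cloud(im);Z=P[...,2];px=im['pixels'].astype(int)
v,u=np.mgrid[:420,:560]
def rect(m,n):
    q=P[m];r=cv2.minAreaRect((q[:,:2]*1000).astype(np.float32));print(n,len(q),r,'z',np.median(q[:,2]).round(4),'mean',q.mean(0).round(4))
dock=(v<135)&(u>275)&(u<425)
rect(dock&(abs(Z-.115)<.004),'top face+pillar')
q=P[dock&(Z>.10)&(Z<.13)&(np.hypot(u-345,v-68)<31)];c,r=cv2.minEnclosingCircle((q[:,:2]*1000).astype(np.float32));print('ring',c,r,np.median(q[:,2]))
lowp=dock&(Z>.004)&(Z<.03);print('foot z',np.median(Z[lowp]));rect(lowp&(abs(Z-np.median(Z[lowp]))<.004),'foot')
teal=dock&(px[...,1]-px[...,0]>40)&(Z>.08);rect(teal,'teal')
c,r=cv2.minEnclosingCircle((P[teal][:,:2]*1000).astype(np.float32));print(c,r)
rk=(v>170)&(v<265)&(u>300)&(u<530)
rect(rk&(abs(Z-.124)<.003),'rack')
L=(v>205)&(v<330)&(u>335)&(u<395)
rect(L&(Z>.178)&(Z<.186)&(v<275),'block top')
sk=L&(Z>.127)&(Z<.145)&(v<262);print('skirt z',np.percentile(Z[sk],[5,50,95]));rect(sk,'skirt')
org=L&(px[...,0]-px[...,2]>100);rect(org,'orange')
s2=(v>200)&(v<262)&(u>440)&(u<510)&(Z>.127);rect(s2,'pol')
cv2.imwrite('pics/w1c.png',cv2.resize(cv2.imread('pics/w1.png')[5:135,275:425],(690,598),interpolation=cv2.INTER_CUBIC))
```

```text
top face+pillar 4139 ((500.4538879394531, 54.383453369140625), (60.173789978027344, 91.27362060546875), 65.1358413696289) z 0.1152 mean [0.5001 0.0552 0.1148]
ring (488.4013366699219, 61.717227935791016) 28.645898818969727 0.11556661819489514
foot z 0.018383561499911282
foot 3966 ((497.144287109375, 55.87333679199219), (90.5096206665039, 120.0363998413086), 65.71630096435547) z 0.0184 mean [0.4825 0.0564 0.0182]
teal 621 ((472.3495178222656, 52.99977111816406), (71.45614624023438, 36.95362091064453), 27.871891021728516) z 0.1155 mean [0.4875 0.0613 0.117 ]
(469.08074951171875, 58.16899108886719) 37.36542510986328
rack 7413 ((566.8853759765625, -100.30502319335938), (61.24746322631836, 211.45150756835938), 89.93809509277344) z 0.1247 mean [ 0.5643 -0.0963  0.1247]
block top 709 ((510.00787353515625, -101.77040100097656), (30.78536033630371, 23.09674072265625), 71.87272644042969) z 0.1819 mean [ 0.5102 -0.0991  0.1816]
skirt z [0.12849168 0.13244985 0.1414541 ]
skirt 1019 ((509.3619384765625, -96.38976287841797), (49.11410140991211, 41.77029800415039), 27.564847946166992) z 0.1324 mean [ 0.5068 -0.0912  0.1328]
orange 482 ((460.5357971191406, -51.58580780029297), (27.318191528320312, 214.30294799804688), 22.512004852294922) z 0.1893 mean [ 0.4959 -0.1382  0.1885]
pol 2012 ((525.2521362304688, -44.785308837890625), (61.31808853149414, 262.46453857421875), 56.85948181152344) z 0.1345 mean [ 0.6147 -0.0945  0.1446]
```

View pics/w1c.png

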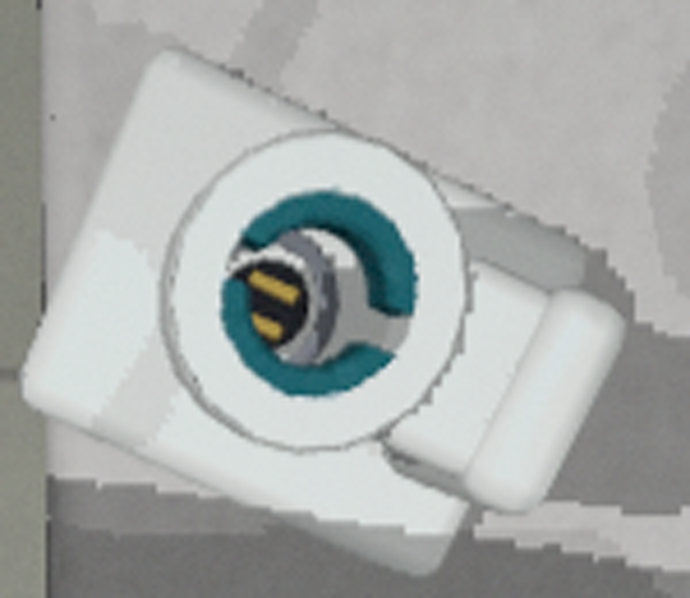

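Ring centre comes out at about (0.4867, 0.0607) with yaw −24.6°, and the size check matches at 60 mm. The light's axis is at (0.510, −0.101) with yaw about −109°, and its block measures 31×23 mm, close to the given size. Next I pick it up.

```bash
cat >> h.py <<'E'
def D(deg):
    d=np.radians(deg); return np.c_[[np.cos(d),np.sin(d),0],[np.sin(d),-np.cos(d),0],[0,0,-1]]
def S(tag=''):
    s=read_state(); d=np.degrees(np.arctan2(s['ee_rot'][1,0],s['ee_rot'][0,0]))
    print(tag,'t%.1f'%s['t'],s['ee_pos'].round(4),'d%.1f'%d,'F',s['wrist_force'].round(1),'M',s['moment'].round(2),'g%.2f %.0f'%(s['gripper_width'],s['gripper_force'])); return s
E
python3 - <<'E'
from h import *
d=71.5
grip(.75,60)
move_pose([.510,-.101,.25],D(d))
print(move_straight([.510,-.101,.163],v=.12,threshold=8));S('down')
grip(0,70);S('gripped')
print(move_straight([.510,-.101,.19],v=.08));S('lift')
move_straight([.510,-.101,.285],v=.2);s=S('up')
im=snap('wrist','w2')
E
```

```text
False
down t4.7 [ 0.5104 -0.101   0.1643] d71.5 F [ 0.3 -0.1  1.1] M [-0.01  0.03 -0.02] g0.75 0
gripped t5.1 [ 0.5104 -0.1011  0.1639] d71.5 F [1.7 0.4 3.2] M [-0.07 -0.05 -0.  ] g0.27 69
False
lift t5.6 [ 0.5102 -0.101   0.1904] d71.5 F [-0.4 -0.  -2.7] M [-0.02  0.04  0.03] g0.27 68
up t6.2 [ 0.5098 -0.101   0.2836] d71.5 F [ 0.5 -0.1 -2.7] M [-0.06  0.02 -0.01] g0.28 68
```

View pics/w2.png

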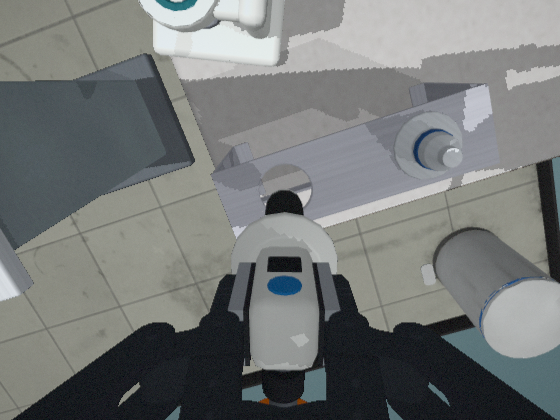

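The light is held upright in the jaws, with its skirt at about (285,270). The polisher still hangs in the rack at (435,145). I'll check the in-hand offset, turn the light and take it over the ring.

Run:
```python
from h import *
im=dict(np.load('pics/w2.npz'));P=cloud(im);v,u=np.mgrid[:420,:560];px=im['pixels'].astype(int)
q=P[(u>225)&(u<345)&(v>210)&(v<300)];z=q[:,2]
q=q[(z>.235)&(z<.262)];print(len(q),np.percentile(q[:,2],[5,50,95]).round(4))
# light frame: circle fit to skirt outline, axes of tool
c,r=cv2.minEnclosingCircle((q[:,:2]*1000).astype(np.float32));print(c,r)
R=read_state()['ee_rot'];p=read_state()['ee_pos'];print(((np.r_[np.array(c)/1000,p[2]]-p)@R*1000).round(1))
q=P[(u>240)&(u<330)&(v>255)&(v<375)];q=q[(q[:,2]>.295)&(q[:,2]<.31)];r=cv2.minAreaRect((q[:,:2]*1000).astype(np.float32));print('block',r,np.median(q[:,2]));print(((np.r_[np.array(r[0])/1000,p[2]]-p)@R*1000).round(1))
move_pose([.510,-.101,.285],D(207))
move_straight([.4867,.0607,.285],D(207),v=.2);S('over')
print(read_state()['joint_pos'].round(1))
```

```text
3752 [0.2476 0.2517 0.2583]
(511.02044677734375, -99.56584167480469) 24.761686325073242
[ 1.7  0.9 -0. ]
block ((511.25067138671875, -100.90827178955078), (32.44944763183594, 29.33926010131836), 72.33504486083984) 0.30130731203731426
[ 0.5  1.6 -0. ]
over t9.3 [0.4868 0.0601 0.285 ] d-153.0 F [ 0.7 -0.5 -1.6] M [-0.04  0.    0.04] g0.27 68
[   3.1  -11.1   83.1   -0.   108.  -113.9]
```

Run:
```python
from h import *
x,y=.4860,.0605
b=S('b')['wrist_force']
for z in (.25,.235,.22,.20,.18):
    hit=move_straight([x,y,z],D(207),v=.1,threshold=6);s=S(f'{z} {hit}')
    if hit:break
```

```text
b t9.3 [0.4868 0.0601 0.285 ] d-153.0 F [ 0.7 -0.5 -1.6] M [-0.04  0.    0.04] g0.27 68
0.25 False t9.8 [0.486  0.06   0.2499] d-153.1 F [-0.3  0.2 -2. ] M [-0.02  0.03  0.01] g0.27 68
0.235 False t10.1 [0.4859 0.0604 0.2349] d-153.0 F [ 0.8 -0.4 -1.4] M [ 0.03 -0.05  0.  ] g0.27 68
0.22 False t10.4 [0.4857 0.0605 0.2196] d-153.0 F [ 0.4 -0.  -2.2] M [ 0.02  0.03 -0.02] g0.27 68
0.2 False t10.7 [0.4857 0.0605 0.1995] d-153.0 F [-1.   0.3 -1.6] M [ 0.03 -0.03 -0.05] g0.27 68
0.18 False t11.1 [0.4857 0.0605 0.1796] d-153.0 F [ 0.7  0.1 -2.5] M [ 0.03 -0.04 -0.04] g0.27 68
```

In the bore with no side force. Next I touch down on the ring face and sweep with light pressure.

Run:
```python
from h import *
x,y=.4860,.0605
def fz():
    return np.mean([read_state()['wrist_force'][2]])+2.0   # ~2 N weight bias
hit=move_straight([x,y,.155],D(207),v=.03,threshold=6);s=S(f'face {hit}')
z0=s['ee_pos'][2]; zc=z0; d=207; n=0
while d>103 and read_state()['t']<45:
    d-=2.5
    move_straight([x,y,zc],D(d),v=.05); s=read_state(); f=s['wrist_force'][2]+2; n+=1
    if n%6==0: S(f'{d} zc{zc:.4f}')
    if s['ee_pos'][2]<z0-.0025: S('dropped');break
    if f<3:
        hit=move_straight([x,y,z0-.006],D(d),v=.03,threshold=5); s=read_state()
        zc=s['ee_pos'][2]
        S(f'repress {d} {hit}')
        if zc<z0-.0025: S('DROP');break
    elif f>12: zc+=.0005
    if abs(s['moment'][2])>.12: S(f'moment {d}')
S('end')
```

```text
face True t11.6 [0.4862 0.0605 0.1686] d-153.0 F [-0.8  0.3  5.5] M [-0.04  0.18 -0.03] g0.28 69
repress 204.5 True t12.0 [0.4863 0.0606 0.1685] d-155.4 F [-1.6 -0.5  5.3] M [-0.04  0.34  0.03] g0.27 69
192.0 zc0.1685 t13.3 [0.4861 0.0605 0.1686] d-167.9 F [ 0.6 -0.7  2.3] M [-0.08  0.02  0.03] g0.27 69
repress 179.5 True t14.7 [0.4861 0.0604 0.1644] d179.6 F [ 3.7  0.1 -5.7] M [ 0.   -0.8  -0.13] g0.27 69
DROP t14.7 [0.4861 0.0604 0.1644] d179.6 F [ 3.7  0.1 -5.7] M [ 0.   -0.8  -0.13] g0.27 69
end t14.7 [0.4861 0.0604 0.1644] d179.6 F [ 3.7  0.1 -5.7] M [ 0.   -0.8  -0.13] g0.27 69
```

The lugs dropped in at d≈179.5. Now down to the contact, then press home in small steps.

Run:
```python
from h import *
x,y=.4861,.0605; d=179.5
sleep(.2);S('settled')
hit=move_straight([x,y,.1595],D(d),v=.03,threshold=6);s=S(f'contact {hit}')
z=s['ee_pos'][2]
for k in range(20):
    z-=.001
    hit=move_straight([x,y,z],D(d),v=.02,threshold=18); s=S(f'{z:.4f} {hit}')
    if s['wrist_force'][2]>18 or abs(s['moment'][2])>.14 or s['ee_pos'][2]<.1535: break
```

```text
settled t14.9 [0.4858 0.0605 0.1648] d179.5 F [ 2.8  0.7 -6.7] M [ 0.16 -0.59 -0.11] g0.28 69
contact True t15.2 [0.486  0.0605 0.1628] d179.5 F [1.2 0.1 0.5] M [ 0.02 -0.36 -0.12] g0.27 70
0.1618 False t15.4 [0.4861 0.0605 0.1626] d179.5 F [0.2 0.7 3.1] M [-0.06  0.1  -0.09] g0.27 70
0.1608 False t15.7 [0.4862 0.0604 0.161 ] d179.5 F [ 0.4 -0.6  2.9] M [-0.05 -0.01 -0.15] g0.27 70
```

Run:
```python
from h import *
x,y=.4861,.0605; z=.1605
for d in (178,176.5,175.5):
    move_straight([x,y,z],D(d),v=.03);s=S(f'rot {d}')
    if abs(s['moment'][2])<.04: break
while z>.152:
    z-=.001
    hit=move_straight([x,y,z],D(d),v=.02,threshold=18); s=S(f'{z:.4f} {hit}')
    if s['wrist_force'][2]>20 or abs(s['moment'][2])>.2: break
```

```text
rot 178 t15.9 [0.4862 0.0605 0.1605] d178.0 F [ 0.4 -0.5  2.2] M [-0.1  -0.09  0.01] g0.27 70
0.1595 False t16.1 [0.4861 0.0605 0.1595] d178.0 F [-0.3 -1.4  3.1] M [-0.12 -0.07  0.01] g0.27 70
0.1585 False t16.4 [0.4861 0.0605 0.1584] d178.0 F [0.7 0.6 2.7] M [-0.11 -0.14  0.07] g0.27 70
0.1575 False t16.6 [0.4861 0.0605 0.1574] d178.0 F [ 1.2 -0.9  1.8] M [-0.15 -0.14 -0.01] g0.27 70
0.1565 False t16.9 [0.4861 0.0605 0.1564] d178.0 F [ 1.  -0.9  3.2] M [-0.13 -0.18  0.04] g0.27 70
0.1555 False t17.1 [0.4861 0.0605 0.1554] d178.0 F [-0.3 -0.7  2.3] M [-0.1  -0.15 -0.05] g0.27 70
0.1545 False t17.4 [0.4862 0.0605 0.1548] d178.0 F [-0.3 -0.8  4.5] M [-0.13 -0.   -0.04] g0.27 70
0.1535 False t17.6 [0.4862 0.0605 0.1548] d178.0 F [-2.4 -0.4  9.5] M [-0.19  0.34 -0.02] g0.27 71
0.1525 False t17.9 [0.4862 0.0605 0.1548] d178.0 F [-2.8 -0.8 14.4] M [-0.22  0.72  0.05] g0.27 71
0.1515 False t18.1 [0.4863 0.0605 0.1548] d178.0 F [-6.5 -0.2 18.5] M [-0.23  1.17 -0.02] g0.28 72
```

It stopped hard 13.8 mm below the face contact, against 14 mm expected, so it is home. I'll press level, relax, release and check.

Run:
```python
from h import *
x,y=.4862,.0605
move_straight([x,y,.1542],D(178),v=.02);S('relax')
grip(.7);S('open')
move_straight([x,y,.28],v=.12);S('up')
move_pose([.42,.03,.36],D(120));S()
im=snap('wrist','w3');snap('side','d3');P=cloud(im)
z=P[...,2];m=(np.hypot(P[...,0]-.486,P[...,1]-.0605)<.024)
print(np.histogram(z[m],bins=np.arange(.1,.2,.005)))
q=P[m&(z>.165)&(z<.18)];print('block top',np.median(q[:,2]),q.mean(0))
a=cv2.imread('pics/w3.png');b=cv2.resize(cv2.imread('pics/d3.png')[190:330,190:350],(480,420))
cv2.imwrite('pics/f.png',cv2.resize(np.hstack([a,b]),(800,323)))
```

```text
relax t18.4 [0.486  0.0606 0.1548] d178.0 F [-3.3  0.5  8.3] M [-0.11  0.42  0.  ] g0.27 70
open t18.9 [0.486  0.0605 0.1537] d178.0 F [0.2 0.1 0.6] M [ 0.01 -0.02  0.  ] g0.70 0
up t20.1 [0.486  0.0605 0.2789] d178.0 F [-0.3 -0.2  0.4] M [ 0.02 -0.02 -0.01] g0.70 0
 t21.0 [0.4201 0.03   0.3591] d120.1 F [-0.3 -0.1  0.1] M [ 0.05  0.02 -0.02] g0.71 0
(array([  0,   0,   1,  40, 619, 259,  39,  30,  45,  44,  58,  38,  56,
       146, 872,  86,   0,   0,   0]), array([0.1  , 0.105, 0.11 , 0.115, 0.12 , 0.125, 0.13 , 0.135, 0.14 ,
       0.145, 0.15 , 0.155, 0.16 , 0.165, 0.17 , 0.175, 0.18 , 0.185,
       0.19 , 0.195]))
block top 0.17296788808500685 [0.48817744 0.06181488 0.1725171 ]
```

View pics/f.png

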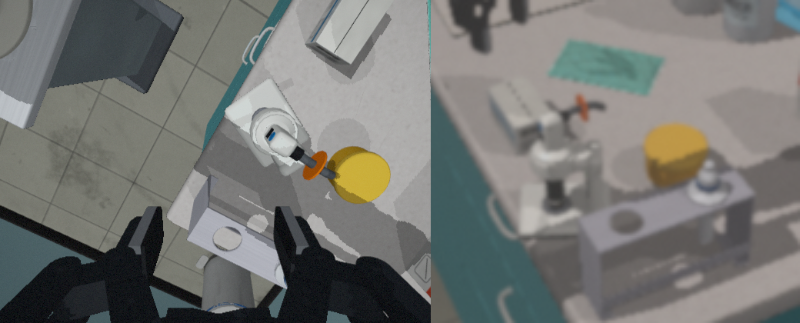

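The light sits on the ring in the wrist view at (272,132). Its block top is at 0.173 m, which is the ring's 0.115 plus 0.058, so the head is flat on the ring. The left rack hole is empty, the polisher still hangs in the other, and the tub, carton and pouch haven't moved.

```bash
python3 -c "
from bench import *
print(close_job())"
```

```text
the job is handed in; nothing more can be done
None
```

The curing light is on its stand with its lugs in the slots, its head flat on the ring and the contact pressed in. The hardest press read about 20 N, and I released it and handed the job in at about 21 s.

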